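Lock the forming rollers onto their rack

ROBOT

A 6-joint arm with a two-finger parallel gripper is mounted at the origin on the work surface. World frame = base frame: x ahead of the robot, y to its left, z up, the work surface at z = 0. Lengths are in m, angles in rad, forces in N, time in s.
With the tool pointing down it reaches from about 0.3 to 1 m from the base axis. Payload 5.1 kg.
Tool frame: the origin (TCP) lies at the very end of the fingers, on their centre line; the grasp point (between the pads) lies 19 mm behind it (bot.pinch_z is the z of the grasp point in the tool frame, in m); z points along the fingers, y is the line along which they close (so a half turn about z gives the same grasp; the last joint's range is limited). The gripper opens to 95 mm and grips with 3 to 60 N. Pads are 20 mm wide; open, the fingers measure 119 mm over their backs; the gripper's body (75 mm by 180 mm) begins 59 mm behind the grasp point.
Start: joints at [-1.245, 0.124, 1.65, -0, 1.367, -0.083], TCP at [0.258, -0.596, 0.215] pointing down, gripper open.
Joint ranges: [-2.61, 2.61], [-1.02, 2.33], [0.03, 2.71], [-1.35, 4.49], [0.32, 2.68], [-2.91, 2.91]. Speed limits (rad/s): [2.57, 2.57, 3.14, 3.14, 3.14, 3.14].

INTERFACE

Orientations are given as a unit quaternion [w, x, y, z].
In Python, from bench import bot, command_gripper, solve_ik, state, viewer, close_job gives the robot as it stands. Calls block until the motion is done:
- bot.goto(position, orientation): joint-space move of the TCP to a pose.
- bot.move_straight(position, attitude=None, max_speed=0.15): straight line of the TCP; attitude=None keeps the orientation; max_speed is the mean speed in m/s.
- bot.move_j(angles): joint-space move.
- command_gripper(opening, f_grip=None): opening from 0.0 (shut) to 1.0 (fully open); f_grip is the grip in N (None keeps the last); returns when the fingers have stopped.
- bot.dwell(seconds).
- solve_ik(position, orientation): joint angles nearest the present ones, or None.
- state(): the state.
- viewer.grab_frame(name): name is "scene" or "side" or "wrist"; returns a dict with "color" (384x512x3 uint8, blue, green, red), "depth" (384x512 float32, m along the optical axis (not along the pixel's ray), 0 where there is no reading), "fx", "fy", "cx", "cy" (pixels), "camera_from_world" (4x4, takes a point from world to camera coordinates). Camera axes: x right, y up, looking along -z (the intrinsics and any distortion apply to the point x, -y, -z); pixel columns grow to the right and rows downward; lengths in m; the calibration is good to about 2 mm. A picture is of the moment at which its call begins.
A pose or a line that the arm cannot do raises bot.IKError and nothing moves.
- close_job(): hands the job in; it is judged then, once.
The state is a dict: "t": time; "joint_positions": joint angles; "dq": joint speeds; "joint_torque": joint torques, N m; "eef_pos": TCP position; "orientation": TCP orientation; "wrist_force": force on the tool from outside, world axes, zero at the start; "ft_torque": the same for the moment, N m; "opening": opening from 0.0 (shut) to 1.0 (fully open); "finger_force": force on a finger pad.
Only numpy, scipy, OpenCV 4.12 (cv2) and the standard library are available. Lean on these libraries where they do the work, as an engineer would, in place of code of your own. Each camera call takes 0.05 s, during which the arm holds its last target. There are 200 camera calls.

TASK

Turn the key left in the roller rack's lock clockwise to swing the red bar right open, thread every roller lying on the bench down over its post (steel rollers on the steel-coloured post, brass ones on the brass-coloured post), then turn the key back until the bar is fully locked over the posts. Draw the key out and leave it hanging by the loop of its head on the key hook. Move the bar only by its key, and leave the bowls and the oil bottle alone.

Things in the scene. Friction and masses are not known exactly. Their poses are not given: they have to be found in the camera images.
- rack: roller rack, fixed to the bench: green base plate 100 (x) x 270 (y) x 12 mm, a post at each end, a grey lock pillar 44 mm square in the middle, with a 50 mm square face plate, top 118 mm above the bench. Origin: on the lock's axis, at bench height; y along the base, z up. The key enters from above; the black keyway runs from the lock's axis 18 mm towards rack -x
- steel_post (a point): tip of the steel-coloured post for steel rollers (with a steel-coloured disc round its foot), at rack (0, +95, 74) mm. Post 16 mm in diameter, from the base plate's top (12 mm) up to 74 mm, tip tapered over the last 5 mm; holds three rollers
- brass_post (a point): tip of the brass-coloured post for brass rollers (with a brass-coloured disc round its foot), at rack (0, -95, 74) mm; same sizes as the steel post
- lockbar (a joint): angle (rad) of lock plug and red bar about the vertical axis through the rack's origin. 0: locked, bar along rack y, 14 mm above both post tips, so no roller can pass. Grows as the key turns clockwise seen from above, up to the stop at 1.4, bar clear of both posts. Friction 0.06 N m; stays where left. The bit lies under the face plate: the key lifts out only within about 0.15 of 0
- bar_end (a point): on the red bar, 105 mm from the lock's axis, near its end on the steel post's side when locked. The bar is 16 mm wide, 8 mm thick (88 to 96 mm above the bench) and reaches 105 mm to either side of the lock's axis
- key: yellow-headed key, 98 mm tall, 60 g, upright in the lock at the start, origin 85 mm above the bench; out once raised 35 mm. Origin: shaft's lower end; z up. Shaft 9 mm thick; bit 15.5 mm towards key -x, 6 mm thick, 2 to 20 mm up. Head 40 wide (x), 8 thick (y), 40 to 98 mm up: a loop with a window 26 wide, 28 high (48 to 76 mm up, open along y), above it a solid tab to grip. Turns with the plug
- key_loop (a point): middle of the upper edge of the window in the key's head, 76 mm above the key's origin
- hook: key hook fixed to the bench: base plate 90 x 80 x 10 mm, an upright rod 12 mm thick and 132 mm high at its origin (bench height), and a level steel arm 7 mm thick, centre 130 mm high, from the upright towards hook -x; beyond x = -60 mm it turns up to its tip at x = -72 mm, centre 137 mm high. Nothing stands above the arm
- hook_arm (a point): on the centre line of the hook's arm, 35 mm from the upright (hook x = -35 mm, 130 mm high), axes as the hook's
- steel1: steel-coloured forming roller (may be absent), a ring 56 mm in outer diameter, bore 24 mm, 16 mm thick, about 0.25 kg, lying flat on the bench. Origin: centre of its underside; z is its axis
- steel2: steel-coloured forming roller (may be absent), a ring 56 mm in outer diameter, bore 24 mm, 16 mm thick, about 0.25 kg, lying flat on the bench. Origin: centre of its underside; z is its axis
- steel3: steel-coloured forming roller (may be absent), a ring 56 mm in outer diameter, bore 24 mm, 16 mm thick, about 0.25 kg, lying flat on the bench. Origin: centre of its underside; z is its axis
- brass1: brass-coloured forming roller (may be absent), a ring 56 mm in outer diameter, bore 24 mm, 16 mm thick, about 0.25 kg, lying flat on the bench. Origin: centre of its underside; z is its axis
- brass2: brass-coloured forming roller (may be absent), a ring 56 mm in outer diameter, bore 24 mm, 16 mm thick, about 0.25 kg, lying flat on the bench. Origin: centre of its underside; z is its axis
- brass3: brass-coloured forming roller (may be absent), a ring 56 mm in outer diameter, bore 24 mm, 16 mm thick, about 0.25 kg, lying flat on the bench. Origin: centre of its underside; z is its axis
- brass_bowl: spun brass bowl, 124 mm wide, 50 mm high, a bystander; origin under its centre
- copper_bowl: spun copper bowl, 110 mm wide, 45 mm high, a bystander; origin under its centre
- oil: amber oil bottle, 54 mm wide, 130 mm high, a bystander; origin under its centre

How it is judged:
By the outcome, as a careful person would: the job done as asked, in the order asked, and still so for the second after the job is handed in, with the robot touching nothing.
Of steel1, steel2, steel3, brass1, brass2, brass3 only 4 to 6 are there at a start; the rules pass over those that are not, and their reading is None.
At some moment in a run one of steel1, steel2, steel3, brass1, brass2, brass3 may be knocked a few centimetres aside while the robot is not near it.
It also fails if it takes over 210 s, if anything falls off the work surface, if the arm or the gripper's body presses on something with over 40 N, if the wrist force passes 120 N, or if a joint passes its speed limit or range.

## Working session

There is one attempt and no reset: what is moved stays moved. The work goes in short steps, each a Python script; the robot and the scene stay as the last script left them, time stands still between calls to the robot, and variables do not carry over. Pictures are saved under pics/ and viewed, at most 14 in all, crops included, and the job is handed in when it is done.

```bash
ls; mkdir -p pics
cat > h.py <<'E'
import numpy as np, cv2
from bench import bot, command_gripper, solve_ik, state, viewer, close_job
def cloud(f):
    d=f["depth"]; v,u=np.mgrid[:d.shape[0],:d.shape[1]]
    if f.get("dist") is not None: print("dist",f["dist"])
    p=np.stack([(u-f["cx"])/f["fx"]*d,-(v-f["cy"])/f["fy"]*d,-d],-1)
    T=np.linalg.inv(f["camera_from_world"])
    w=p@T[:3,:3].T+T[:3,3]; w[d==0]=np.nan
    return w
E
python3 - <<'E'
from h import *
for n in ("scene","side","wrist"):
    f=viewer.grab_frame(n); np.savez(n+".npz",**{k:v for k,v in f.items()})
    print(n,[k for k in f],f["fx"],f["cx"],np.linalg.inv(f["camera_from_world"])[:3,3].round(3), -f["camera_from_world"][2,:3].round(2))
    cv2.imwrite(f"pics/{n}0.png",f["color"])
s=state();print(s)
E
```

```text
pics
scene ['color', 'depth', 'fx', 'fy', 'cx', 'cy', 'camera_from_world'] 466.2847169739346 253.99087872724806 [ 1.286 -0.671  0.872] [-0.61  0.54 -0.58]
side ['color', 'depth', 'fx', 'fy', 'cx', 'cy', 'camera_from_world'] 481.4618809957253 257.92265426116325 [0.38  1.289 1.208] [ 0.07 -0.75 -0.66]
wrist ['color', 'depth', 'fx', 'fy', 'cx', 'cy', 'camera_from_world'] 286.0551258208972 255.128341442065 [ 0.322 -0.569  0.384] [-0.22 -0.09 -0.97]
{'t': 0.15, 'joint_positions': array([-1.24456934e+00,  1.24341775e-01,  1.65136649e+00, -6.19657689e-06,
        1.36747745e+00, -8.25922382e-02]), 'dq': array([-0.00121168, -0.00343973, -0.00376389,  0.00242192, -0.00104474,
        0.00046999]), 'joint_torque': array([ 4.62519693e-04, -4.18189931e+01, -3.60471725e+01,  7.75873172e-02,
        4.68708412e-02, -1.04327642e-04]), 'eef_pos': array([ 0.25820847, -0.59597184,  0.21367451]), 'orientation': array([-7.90260150e-04,  9.79180560e-01,  2.02989648e-01, -9.98030657e-05]), 'wrist_force': array([-1.02282171,  0.48436534, -0.47631161]), 'ft_torque': array([-0.00548808, -0.02409081,  0.00640197]), 'finger_force': 0.0, 'opening': 1.0024875029085365}
```

View pics/scene0.png

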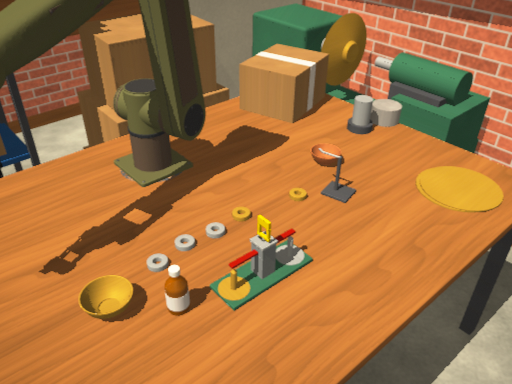

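View pics/side0.png

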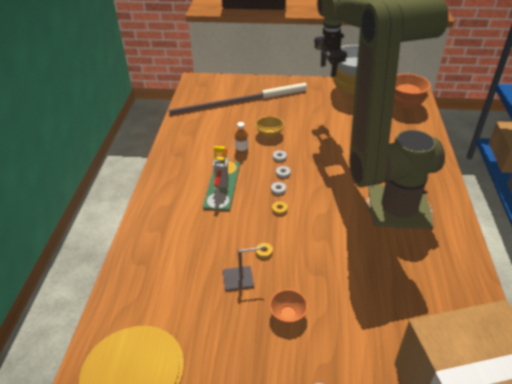

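The scene view shows steel rollers at (158,262), (185,242), (215,230) and brass ones at (241,213), (298,194). The rack is at (262,270) and the hook at (339,190), with its arm towards the copper bowl at (327,154). The brass bowl is at (106,297) and the oil at (177,290). The side view agrees, so there are five rollers.

Run:
```python
from h import *
for n in ("scene","side"):
    f=dict(np.load(n+".npz")); w=cloud(f); hsv=cv2.cvtColor(f["color"],cv2.COLOR_BGR2HSV)
    x,y,z=w[...,0],w[...,1],w[...,2]
    print(n,"bench z", [np.nanmedian(z[(abs(x-a)<.03)&(abs(y-b)<.03)]).round(4) for a,b in((.35,-.3),(.5,.1),(.8,-.3),(.8,.2),(.4,.3))])
    m=((z>.006)&(z<.25)&(x>.25)&(x<1.0)&(abs(y)<.6)).astype(np.uint8)
    k,l,st,c=cv2.connectedComponentsWithStats(m)
    for i in range(1,k):
        if st[i,4]<25: continue
        q=l==i; p=w[q]; h=np.median(hsv[q],0)
        top=q&(z>np.percentile(p[:,2],60))
        print(st[i].tolist(),"med",np.median(p,0).round(3),"lo",np.percentile(p,2,0).round(3),"hi",np.percentile(p,98,0).round(3),"hsv",h)
    def col(name,mm):
        p=w[mm]; print(name,len(p),np.median(p,0).round(3),p.min(0).round(3),p.max(0).round(3))
    H,S,V=[hsv[...,i].astype(int) for i in range(3)]
    R=(x>.4)&(x<.95)&(abs(y)<.35)
    col("red",R&((H<4)|(H>176))&(S>200)&(z>.08)&(z<.11))
    col("yellow",R&(abs(H-28)<6)&(S>180)&(z>.115)&(z<.2))
    col("green",R&(abs(H-75)<20)&(S>80)&(z>.004)&(z<.02))
```

```text
scene bench z [np.float64(-0.0001), np.float64(-0.0003), np.float64(-0.0002), np.float64(-0.0003), np.float64(0.0001)]
[310, 143, 46, 58, 1000] med [0.503 0.387 0.022] lo [0.333 0.32  0.007] hi [0.585 0.524 0.133] hsv [ 13. 100. 113.]
[420, 184, 54, 28, 346] med [0.796 0.582 0.009] lo [0.71  0.557 0.006] hi [0.875 0.599 0.013] hsv [ 21. 199. 230.]
[289, 187, 17, 13, 161] med [0.471 0.241 0.015] lo [0.444 0.219 0.007] hi [0.497 0.271 0.019] hsv [ 20. 198. 230.]
[232, 206, 18, 15, 190] med [0.433 0.041 0.015] lo [0.404 0.017 0.006] hi [0.457 0.068 0.019] hsv [ 20.  198.  230.5]
[209, 214, 103, 96, 3966] med [ 0.662 -0.091  0.014] lo [ 0.608 -0.204  0.008] hi [0.702 0.05  0.173] hsv [ 24. 112. 137.]
[205, 222, 20, 15, 216] med [ 0.443 -0.064  0.015] lo [ 0.415 -0.089  0.007] hi [ 0.466 -0.038  0.019] hsv [ 22.  31. 212.]
[174, 234, 20, 16, 232] med [ 0.429 -0.163  0.015] lo [ 0.402 -0.187  0.007] hi [ 0.453 -0.137  0.018] hsv [ 22.  31. 212.]
[146, 253, 22, 18, 266] med [ 0.448 -0.261  0.015] lo [ 0.422 -0.286  0.007] hi [ 0.472 -0.236  0.019] hsv [ 22.  31. 211.]
[164, 265, 25, 50, 933
[... 1425 characters left out ...]
.   22.5 190. ]
[271, 201, 17, 13, 151] med [0.428 0.052 0.016] lo [0.402 0.015 0.006] hi [0.453 0.074 0.023] hsv [ 20. 178. 221.]
[221, 243, 51, 47, 913] med [0.526 0.361 0.013] lo [0.448 0.23  0.007] hi [0.583 0.407 0.135] hsv [  9.  53. 113.]
[269, 289, 39, 34, 937] med [0.38  0.46  0.025] lo [0.331 0.427 0.007] hi [0.429 0.529 0.049] hsv [ 11. 170. 175.]
[105, 326, 69, 17, 608] med [0.786 0.584 0.01 ] lo [0.702 0.56  0.006] hi [0.87  0.599 0.015] hsv [ 21. 181. 229.]
red 10 [0.65  0.012 0.097] [ 0.647 -0.001  0.094] [0.655 0.03  0.1  ]
yellow 54 [ 0.649 -0.068  0.173] [ 0.634 -0.077  0.119] [ 0.665 -0.06   0.19 ]
green 103 [ 0.615 -0.065  0.013] [ 0.605 -0.13   0.006] [0.69  0.003 0.02 ]
```

```bash
cat >> h.py <<'E'
def Q(a): return [0,np.cos(a/2),np.sin(a/2),0]   # tool down, tool x at heading a, fingers close along a-90deg
E
python3 - <<'E'
from h import *
for n,p in (("w1",(.55,-.1,.36)),("w2",(.45,.28,.36))):
    bot.goto(p,Q(0)); bot.dwell(.3)
    f=viewer.grab_frame("wrist"); np.savez(n+".npz",**f); cv2.imwrite(f"pics/{n}.png",f["color"])
    w=cloud(f); z=w[...,2]; print(n,state()["t"],state()["joint_positions"].round(2))
    hsv=cv2.cvtColor(f["color"],cv2.COLOR_BGR2HSV)
    m=((z>.006)&(z<.25)).astype(np.uint8); k,l,st,c=cv2.connectedComponentsWithStats(m)
    for i in range(1,k):
        if st[i,4]<60: continue
        q=(l==i); p=w[q]; t=w[q&(z>np.percentile(p[:,2],90)-.004)]
        print(st[i].tolist(),"zt",np.percentile(p[:,2],95).round(4),"lo",t.min(0).round(4),"hi",t.max(0).round(4),"mid",((t.min(0)+t.max(0))/2).round(4),"hsv",np.median(hsv[q],0))
E
```

```text
w1 2.6333 [-0.28 -0.13  1.66 -0.    1.61  1.29]
[159, 69, 160, 64, 9396] zt 0.1197 lo [ 0.6285 -0.096   0.1147] hi [ 0.6782 -0.0458  0.1859] mid [ 0.6534 -0.0709  0.1503] hsv [ 28.  89. 147.]
[352, 114, 58, 35, 1569] zt 0.1308 lo [ 0.5931 -0.311   0.1263] hi [ 0.6161 -0.2865  0.1331] mid [ 0.6046 -0.2987  0.1297] hsv [ 13. 134. 113.]
[0, 137, 34, 56, 1291] zt 0.0128 lo [0.494  0.3139 0.0083] hi [0.5935 0.3781 0.027 ] mid [0.5438 0.346  0.0177] hsv [105.  10.  48.]
[406, 159, 74, 68, 3468] zt 0.0505 lo [ 0.438  -0.4862  0.0457] hi [ 0.5583 -0.3639  0.0529] mid [ 0.4982 -0.425   0.0493] hsv [ 18. 137. 153.]
[55, 189, 33, 30, 677] zt 0.0182 lo [0.4423 0.2199 0.0139] hi [0.4974 0.2751 0.0197] mid [0.4698 0.2475 0.0168] hsv [ 18. 137. 173.]
[324, 201, 30, 27, 431] zt 0.0177 lo [ 0.4238 -0.2856  0.0135] hi [ 0.4732 -0.2317  0.0189] mid [ 0.4485 -0.2587  0.0162] hsv [ 23.  12. 219.]
[221, 204, 29, 30, 572] zt 0.0181 lo [ 0.4122 -0.0882  0.0138] hi [ 0.4665 -0.0347  0.0191] mid [ 0.4394 -0.0615  0.0164] hsv [ 23.  13. 218.]
[166, 209, 30, 30, 351] zt 0.0181 lo [0.402  0.0171 0.0138] hi [0.45
[... 914 characters left out ...]
] hsv [ 23.   9. 224.]
[367, 157, 33, 31, 667] zt 0.0178 lo [0.4024 0.0175 0.0136] hi [0.4562 0.0729 0.0194] mid [0.4293 0.0452 0.0165] hsv [ 20. 133. 238.]
[476, 159, 36, 30, 756] zt 0.0176 lo [ 0.3997 -0.1857  0.0133] hi [ 0.4539 -0.1303  0.0198] mid [ 0.4268 -0.158   0.0165] hsv [ 23.  10. 219.]
[112, 173, 63, 59, 2592] zt 0.0458 lo [0.328  0.4237 0.0411] hi [0.4351 0.5314 0.0483] mid [0.3816 0.4775 0.0447] hsv [ 10. 142. 211.]
[0, 213, 22, 18, 202] zt 0.0312 lo [0.3252 0.7393 0.0269] hi [0.3438 0.7557 0.0326] mid [0.3345 0.7475 0.0298] hsv [106.5   8.   63. ]
[364, 365, 23, 19, 336] zt 0.0957 lo [0.0372 0.037  0.0887] hi [0.0554 0.0545 0.1009] mid [0.0463 0.0458 0.0948] hsv [13. 61. 46.]
```

View pics/w1.png

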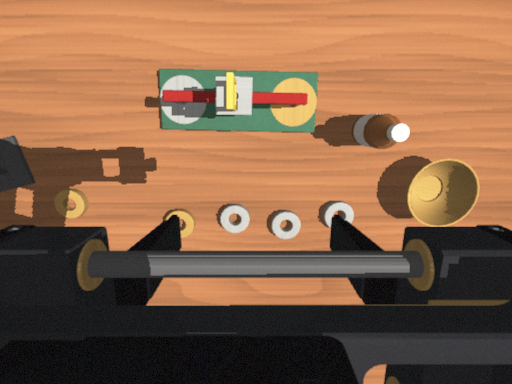

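View pics/w2.png

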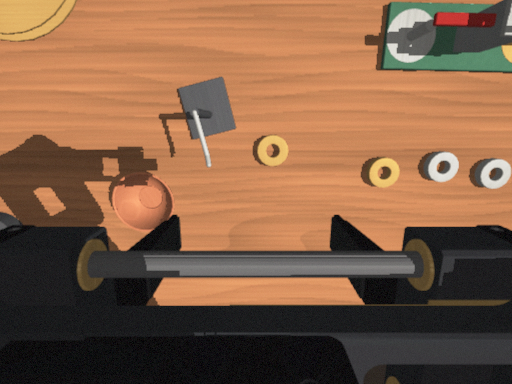

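w1 shows the rack with its lock at (235,95), steel post and disc at (185,98), brass at (293,100), and the rollers below. w2 shows the hook arm running from (195,113) to its tip at (209,163). The oil and the bowls are clear of the rollers.

Run:
```python
from h import *
def rect(n,p):
    r=cv2.minAreaRect((p[:,:2]*1000).astype(np.float32)); c=p[:,:2].mean(0)
    u=np.linalg.svd(p[:,:2]-c,full_matrices=False)[2][0]
    print(n,len(p),"rect",np.round(r[0],1),np.round(r[1],1),round(r[2],1),"pca deg",np.degrees(np.arctan2(u[1],u[0])).round(2),"z",np.median(p[:,2]).round(4))
for n in("w1","w2"):
    f=np.load(n+".npz"); w=cloud(f); hsv=cv2.cvtColor(f["color"],cv2.COLOR_BGR2HSV).astype(int); H,S,V=[hsv[...,i] for i in range(3)]
    x,y,z=w[...,0],w[...,1],w[...,2]; er=lambda m:cv2.erode(m.astype(np.uint8),np.ones((2,2)))>0
    R=(x>.55)&(x<.75)&(abs(y+.07)<.2)
    if n=="w1":
        rect("red",w[R&((H<6)|(H>174))&(S>120)&(z>.085)&(z<.105)])
        rect("green",w[er(R&(z>.006)&(z<.018))])
        rect("face",w[er(R&(z>.112)&(z<.125))])
        rect("headtop",w[er(R&(z>.178))]); rect("head",w[R&(z>.135)])
    A=(x>.4)&(x<.62)&(abs(y-.35)<.07)
    rect("arm",w[A&(z>.124)&(z<.134)]); rect("arm+tip",w[A&(z>.122)&(z<.15)]); rect("hbase",w[er(A&(z>.007)&(z<.015))])
    if n=="w2":
        p=w[A&(z>.122)&(z<.15)]
        for i in np.argsort(p[:,0])[::12]: print(p[i].round(4))
```

```text
red 1158 rect [653.9 -70.5] [207.5  15.5] 88.6 pca deg -91.29 z 0.0966
green 6171 rect [652.7 -71.8] [268.5  98.3] 88.7 pca deg -91.03 z 0.013
face 942 rect [653.  -71.9] [48.3 48.7] 88.7 pca deg -84.07 z 0.1187
headtop 60525 rect [583.4 -97.1] [154.5 109.9] 50.9 pca deg 89.11 z 0.4725
head 63588 rect [584.2 -96.6] [156.1 110.6] 50.6 pca deg 88.9 z 0.4725<stdin>:3: RuntimeWarning: Mean of empty slice.
  ret = um.true_divide(
Traceback (most recent call last):
IndexError: index 0 is out of bounds for axis 0 with size 0
```

Run:
```python
from h import *
f=np.load("w1.npz"); w=cloud(f); x,y,z=w[...,0],w[...,1],w[...,2]
p=w[(abs(x-.653)<.06)&(abs(y+.07)<.06)&(z>.178)&(z<.2)]; print("head top",p.min(0).round(4),p.max(0).round(4))
r=cv2.minAreaRect((p[:,:2]*1000).astype(np.float32)); print(r)
f=np.load("w2.npz"); w=cloud(f); x,y,z=w[...,0],w[...,1],w[...,2]
A=(x>.4)&(x<.62)&(y>.29)&(y<.42)
p=w[A&(z>.12)&(z<.16)]; q=np.argsort(p[:,0]); print(len(p))
for c in np.array_split(p[q],8): print(c.mean(0).round(4), c[:,2].max().round(4))
r=cv2.fitLine((p[:,:2]*1000).astype(np.float32),cv2.DIST_HUBER,0,.01,.01).ravel(); print("arm line",r,np.degrees(np.arctan2(r[1],r[0])))
b=w[cv2.erode((A&(z>.007)&(z<.015)).astype(np.uint8),np.ones((2,2)))>0]
print("base",cv2.minAreaRect((b[:,:2]*1000).astype(np.float32)))
```

```text
head top [ 0.6338 -0.0753  0.1804] [ 0.6731 -0.0674  0.1859]
((653.468505859375, -71.35974884033203), (7.1571221351623535, 39.362586975097656), 88.65013885498047)
345
[0.4655 0.3442 0.1384] 0.1415
[0.4764 0.3468 0.1337] 0.1371
[0.4875 0.3495 0.1335] 0.1357
[0.4989 0.3523 0.1336] 0.1359
[0.5098 0.355  0.1334] 0.136
[0.5204 0.3576 0.1336] 0.1353
[0.5293 0.3598 0.1319] 0.1357
[0.5348 0.3603 0.1319] 0.1343
arm line [9.7246325e-01 2.3305640e-01 5.0088446e+02 3.5256851e+02] 13.47708
base ((541.1507568359375, 362.0399169921875), (87.84319305419922, 77.6925048828125), 13.890970230102539)
```

```bash
cat >> h.py <<'E'
KEY=np.array([.6533,-.0715]); RY=-.0228   # lock axis, rack yaw
def rack(x,y): c,s=np.cos(RY),np.sin(RY); return KEY+[c*x-s*y,s*x+c*y]
def at(xy,z): return [float(xy[0]),float(xy[1]),float(z)]
def say(m=""):
    s=state(); print(m,"t",round(s["t"],1),"p",s["eef_pos"].round(4),"op",round(s["opening"],3),"ff",round(s["finger_force"],1),"F",s["wrist_force"].round(1),"M",s["ft_torque"].round(2),flush=True)
def turn(a0,a1,z,n=8):
    for a in np.linspace(a0,a1,n+1)[1:]: bot.move_straight(at(KEY,z),Q(np.pi+RY-a),max_speed=.15); say(f"turn {a:.2f}")
E
python3 - <<'E'
from h import *
say(); bot.goto(at(KEY,.26),Q(np.pi+RY)); say()
command_gripper(.5); bot.move_straight(at(KEY,.166)); say("down")
command_gripper(0,30); say("grip")
turn(0,1.41,.166)
f=viewer.grab_frame("scene"); cv2.imwrite("pics/s1.png",cv2.resize(f["color"][190:310,190:340],None,fx=4,fy=4))
E
```

```text
t 4.4 p [0.4503 0.2795 0.36  ] op 1.006 ff 0.0 F [0.5 0.1 0.8] M [ 0.07  0.02 -0.02]
 t 7.6 p [ 0.6533 -0.0713  0.2601] op 0.995 ff 0.0 F [-0.8  0.2 -0. ] M [ 0.07 -0.1  -0.02]
down t 9.3 p [ 0.6539 -0.0716  0.1671] op 0.5 ff 0.0 F [0.9 0.4 0.7] M [ 0.06 -0.15  0.  ]
grip t 10.0 p [ 0.6533 -0.0715  0.166 ] op 0.079 ff 30.0 F [ 0.3 -0.2  0.9] M [ 0.11 -0.13  0.01]
turn 0.18 t 10.3 p [ 0.6532 -0.072   0.1661] op 0.085 ff 30.0 F [-0.4 -2.5  0.3] M [-0.43  0.08  0.07]
turn 0.35 t 10.7 p [ 0.6531 -0.0719  0.1661] op 0.08 ff 30.0 F [-1.3 -2.3  1.2] M [-0.63  0.3  -0.02]
turn 0.53 t 11.0 p [ 0.653  -0.0718  0.166 ] op 0.085 ff 30.1 F [-4.4 -3.8  2.3] M [-0.74  0.59  0.04]
turn 0.70 t 11.3 p [ 0.653  -0.0717  0.1661] op 0.082 ff 30.1 F [-3.5 -3.5  2.9] M [-0.8   0.8   0.02]
turn 0.88 t 11.7 p [ 0.6531 -0.0715  0.166 ] op 0.079 ff 30.1 F [-4.1 -2.6  3.2] M [-0.73  0.93  0.04]
turn 1.06 t 12.0 p [ 0.6531 -0.0715  0.166 ] op 0.082 ff 30.1 F [-3.5 -2.8  3.5] M [-0.73  0.91  0.08]
turn 1.23 t 12.3 p [ 0.6532 -0.0714  0.1661] op 0.083 ff 30.1 F [-4.5 -2.6  3.2] M [-0.69  0.95  0.09]
turn 1.41 t 12.6 p [ 0.653  -0.0714  0.166 ] op 0.077 ff 30.1 F [-4.  -1.7  4. ] M [-0.69  1.05  0.05]
```

View pics/s1.png

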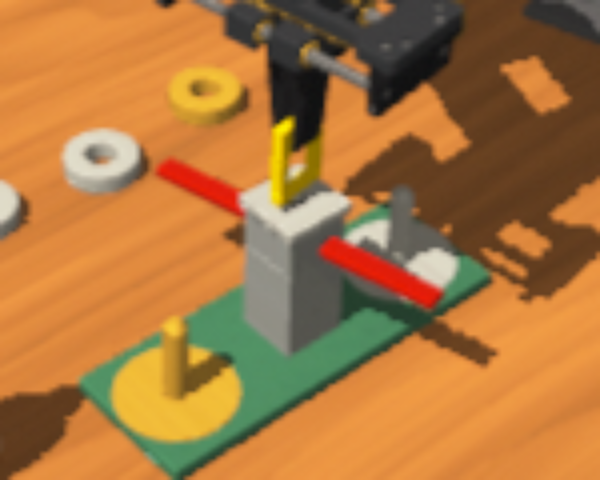

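The crop shows the bar swung across the base and both posts clear at (175,340) and (402,225). Next I release the key and thread the first roller.

```bash
cat >> h.py <<'E'
def rollers(f):
    "rollers lying on the bench as (colour, x, y)"
    w=cloud(f); z=w[...,2]; hsv=cv2.cvtColor(f["color"],cv2.COLOR_BGR2HSV)
    m=((z>.013)&(z<.0215)).astype(np.uint8); k,l,st,c=cv2.connectedComponentsWithStats(m); out=[]
    for i in range(1,k):
        if st[i,4]<40: continue
        p=w[l==i]; (cx,cy),r=cv2.minEnclosingCircle((p[:,:2]*1000).astype(np.float32))
        if 25<r<31: out.append(("brass" if np.median(hsv[l==i],0)[1]>90 else "steel",cx/1000,cy/1000,round(r,1)))
    return out
UP=.20
def pick(col,xy,a):
    bot.goto(at(xy,.2),Q(a)); command_gripper(1.0); bot.dwell(.1)
    c=rollers(viewer.grab_frame("wrist")); print([(o[0],round(o[1],3),round(o[2],3),o[3]) for o in c])
    c=[o for o in c if o[0]==col and np.hypot(o[1]-xy[0],o[2]-xy[1])<.08]
    assert c,"not seen"
    o=min(c,key=lambda o:np.hypot(o[1]-xy[0],o[2]-xy[1])); xy=np.array(o[1:3])
    bot.move_straight(at(xy,.06),max_speed=.25); bot.move_straight(at(xy,.003),max_speed=.1)
    command_gripper(0,35); say("grip")
    assert .5<state()["opening"]<.66
    bot.move_straight(at(xy,UP),max_speed=.25); say("up")
def place(col,n):
    "n: rollers already on that post"
    p=rack(0,.095 if col=="steel" else -.095); a=np.pi/2+RY
    bot.goto(at(p,UP),Q(a)); bot.move_straight(at(p,.085),max_speed=.15); say("above")
    bot.move_straight(at(p,.018+.016*n),max_speed=.07); say("threaded")
    command_gripper(.75); bot.dwell(.2); bot.move_straight(at(p,UP),max_speed=.2); say("placed")
E
python3 - <<'E'
from h import *
command_gripper(.5); bot.move_straight(at(KEY,.27),max_speed=.2); say()
a=np.pi/2
pick("steel",(.4395,-.061),a); place("steel",0)
f=viewer.grab_frame("scene"); cv2.imwrite("pics/s2.png",cv2.resize(f["color"][190:310,130:320],None,fx=4,fy=4))
E
```

```text
t 14.2 p [ 0.6528 -0.0714  0.2688] op 0.502 ff 0.0 F [ 0.3  0.3 -0.3] M [-0.01 -0.13 -0.03]
[('brass', 0.43, 0.045, 28.0), ('steel', 0.44, -0.061, 27.7), ('steel', 0.633, -0.072, 26.2), ('steel', 0.428, -0.157, 27.3)]
grip t 18.3 p [ 0.44   -0.0612  0.003 ] op 0.581 ff 35.0 F [-3.6 -0.2  2.7] M [0.03 0.58 0.01]
up t 19.3 p [ 0.4395 -0.061   0.1979] op 0.582 ff 35.0 F [-0.1 -0.4 -1.6] M [ 0.01 -0.09 -0.  ]
above t 21.1 p [0.6564 0.0233 0.0865] op 0.578 ff 35.0 F [-0.1 -0.4 -1.5] M [-0.   -0.09  0.01]
threaded t 22.2 p [0.6561 0.0234 0.0187] op 0.581 ff 35.0 F [ 0.2  0.6 -1.2] M [-0.05 -0.09 -0.01]
placed t 24.0 p [0.6545 0.0235 0.1981] op 0.746 ff 0.0 F [-0.7 -0.2  0.4] M [-0.   -0.09 -0.01]
```

View pics/s2.png

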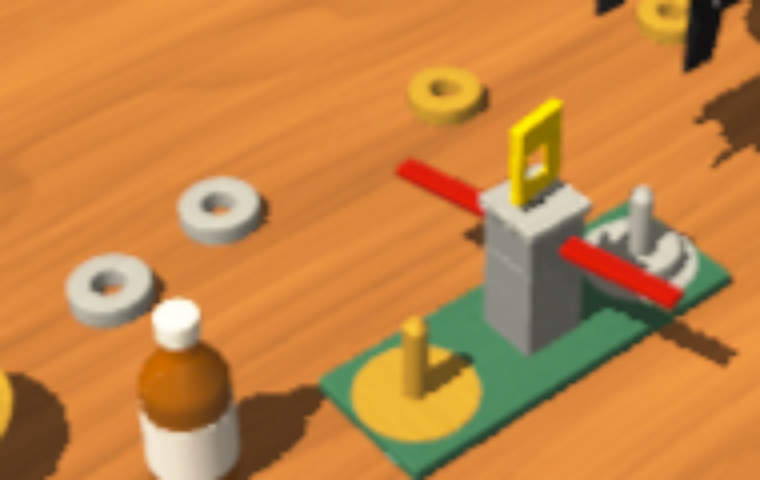

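The first steel roller sits flat at the foot of its post, at (640,260). I'll do the rest now.

```bash
sed -i 's/^UP=.20/UP=.23/' h.py
python3 - <<'E'
from h import *
a=np.pi/2
pick("steel",(.4268,-.158),a); place("steel",1)
pick("steel",(.4485,-.2587),a); place("steel",2)
pick("brass",(.4293,.0445),a); place("brass",0)
pick("brass",(.4696,.2476),a+.25); place("brass",1)
bot.goto([.55,-.1,.36],Q(0)); bot.dwell(.2)
f=viewer.grab_frame("wrist"); np.savez("w3.npz",**f); print("left",rollers(f))
g=viewer.grab_frame("scene"); cv2.imwrite("pics/s3.png",np.hstack([cv2.resize(g["color"][180:320,130:360],None,fx=3,fy=3)[:400]]))
w=cloud(f); hsv=cv2.cvtColor(f["color"],cv2.COLOR_BGR2HSV); x,y,z=[w[...,i] for i in range(3)]
r=w[((hsv[...,0]<6)|(hsv[...,0]>174))&(hsv[...,1]>120)&(z>.085)&(z<.105)&(x>.5)]
d=r[:,:2]-KEY; u=np.linalg.svd(d)[2][0]; print("bar heading",np.arctan2(u[1],u[0]))
for s,yy in(("steel",.095),("brass",-.095)):
    p=rack(0,yy); q=w[(np.hypot(x-p[0],y-p[1])<.035)&(z<.1)]; print(s,"heights",np.histogram(q[:,2],bins=np.arange(.0,.09,.008))[0])
say()
E
```

```text
[('brass', 0.43, 0.039, 26.9), ('steel', 0.428, -0.159, 28.0), ('steel', 0.446, -0.255, 27.1)]
grip t 28.1 p [ 0.4271 -0.1589  0.003 ] op 0.589 ff 35.0 F [-4.6  1.2  4.2] M [-0.    0.83  0.04]
up t 29.2 p [ 0.4269 -0.1584  0.2277] op 0.587 ff 35.0 F [-0.   0.3 -3.2] M [-0.09 -0.09 -0.  ]
above t 31.4 p [0.6565 0.0234 0.0866] op 0.588 ff 35.0 F [ 0.4 -0.1 -1.7] M [ 0.03 -0.14  0.01]
threaded t 32.3 p [0.6559 0.0235 0.0344] op 0.586 ff 35.0 F [ 0.8 -0.  -1.9] M [-0.01 -0.08 -0.03]
placed t 34.2 p [0.6546 0.0235 0.228 ] op 0.749 ff 0.0 F [-0.4  0.2 -0.3] M [-0.01 -0.11  0.03]
[('steel', 0.447, -0.259, 27.7)]
grip t 38.5 p [ 0.4461 -0.2586  0.003 ] op 0.587 ff 35.0 F [-3.5 -0.1  3.9] M [ 0.02  0.64 -0.05]
up t 39.5 p [ 0.4458 -0.258   0.2277] op 0.587 ff 35.0 F [ 0.5  0.4 -2.6] M [-0.04 -0.1  -0.04]
above t 41.9 p [0.6565 0.0233 0.0866] op 0.586 ff 35.0 F [ 0.1  0.5 -1.8] M [ 0.01 -0.08 -0.06]
threaded t 42.6 p [0.6553 0.0235 0.0496] op 0.59 ff 35.0 F [-0.5  0.7 -1.8] M [ 0.   -0.05 -0.01]
placed t 44.4 p [0.6546 0.0235 0.2281] op 0.754 ff 0.0 F [0.3 0.2 0.3] M [-0.06 -0.08  0.  ]
[('bra
[... 613 characters left out ...]
 0.583 ff 35.0 F [-3.7 -1.3  4.3] M [-0.26  0.73  0.04]
up t 60.3 p [0.4696 0.2483 0.2277] op 0.582 ff 35.0 F [-0.   0.  -3.2] M [-0.03 -0.08  0.02]
above t 63.1 p [ 0.6522 -0.1668  0.0866] op 0.584 ff 35.0 F [ 0.3  0.3 -2.3] M [-0.06 -0.1  -0.01]
threaded t 64.0 p [ 0.6516 -0.1666  0.0344] op 0.585 ff 35.0 F [-0.1 -0.7 -1.6] M [-0.02 -0.12 -0.05]
placed t 65.8 p [ 0.6503 -0.1662  0.228 ] op 0.749 ff 0.0 F [ 0.3  0.  -0.4] M [-0.02 -0.05 -0.01]
left []
bar heading -2.9215997039270287
steel heights [  0 319  28  41  40  47  56 873  41  55   0]
brass heights [  0 385  25  16  33 793   8   7  37  52   0]
 t 67.6 p [ 0.55   -0.1001  0.3596] op 0.75 ff 0.0 F [-0.   0.   0.3] M [ 0.07  0.05 -0.03]
```

View pics/s3.png

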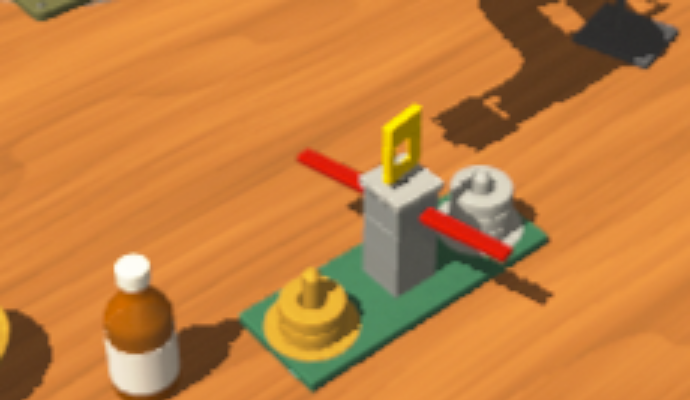

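All five rollers are threaded: the steel stack of three is at (482,200) and the brass pair at (312,305). The measured bar angle is about 1.33, so it lags the hand by about 0.07. I'll push it to the stop first, then turn back with a little overshoot and measure.

```bash
cat >> h.py <<'E'
def bar():
    "bar angle from the wrist camera"
    f=viewer.grab_frame("wrist"); w=cloud(f); hsv=cv2.cvtColor(f["color"],cv2.COLOR_BGR2HSV)
    r=w[((hsv[...,0]<6)|(hsv[...,0]>174))&(hsv[...,1]>120)&(w[...,2]>.085)&(w[...,2]<.105)&(w[...,0]>.5)]
    vx,vy,cx,cy=cv2.fitLine((r[:,:2]*1000).astype(np.float32),cv2.DIST_HUBER,0,.01,.01).ravel()
    h=(np.arctan2(vy,vx)+.5)%np.pi-.5; print("bar",round(np.pi/2+RY-h,3),"centre",cx,cy,"n",len(r))
E
python3 - <<'E'
from h import *
bar()
bot.goto(at(KEY,.27),Q(np.pi+RY-1.35)); command_gripper(.5); bot.move_straight(at(KEY,.166)); command_gripper(0,40); say("grip")
turn(1.35,1.47,.166,2); turn(1.47,-.07,.166,9)
command_gripper(.5); bot.move_straight(at(KEY,.27),max_speed=.2)
bot.goto([.55,-.1,.36],Q(0)); bot.dwell(.2); bar()
f=viewer.grab_frame("wrist"); np.savez("w4.npz",**f); cv2.imwrite("pics/w4.png",cv2.resize(f["color"][50:150,130:340],None,fx=3,fy=3))
w=cloud(f); p=w[(abs(w[...,0]-.653)<.06)&(abs(w[...,1]+.07)<.06)&(w[...,2]>.178)&(w[...,2]<.2)]
print(cv2.minAreaRect((p[:,:2]*1000).astype(np.float32)))
E
```

```text
bar 1.33 centre 661.3528 -69.22068 n 1184
grip t 71.3 p [ 0.6533 -0.0715  0.1661] op 0.082 ff 40.0 F [-0.4  0.2  0.5] M [-0.01 -0.07 -0.02]
turn 1.41 t 71.6 p [ 0.6528 -0.0715  0.166 ] op 0.081 ff 40.0 F [-2.2  0.3  1.8] M [-0.02  0.49  0.  ]
turn 1.47 t 71.8 p [ 0.6528 -0.0715  0.166 ] op 0.084 ff 40.0 F [-4.5 -0.2  2.3] M [0.01 0.88 0.05]
turn 1.30 t 72.1 p [ 0.6538 -0.0715  0.166 ] op 0.076 ff 40.0 F [-0.3  0.6  1. ] M [-0.02 -0.01  0.03]
turn 1.13 t 72.5 p [ 0.6539 -0.0713  0.1661] op 0.08 ff 40.0 F [ 1.6  0.7 -0.3] M [ 0.23 -0.53  0.04]
turn 0.96 t 72.8 p [ 0.6538 -0.0712  0.1661] op 0.081 ff 40.0 F [ 2.6  1.4 -0.7] M [ 0.48 -0.66 -0.04]
turn 0.79 t 73.1 p [ 0.6536 -0.0711  0.1661] op 0.082 ff 40.0 F [3.1 2.1 0.1] M [ 0.73 -0.78 -0.1 ]
turn 0.61 t 73.4 p [ 0.6534 -0.0712  0.166 ] op 0.081 ff 40.1 F [ 2.5  3.  -0.6] M [ 0.96 -0.81 -0.01]
turn 0.44 t 73.8 p [ 0.6533 -0.0713  0.1661] op 0.079 ff 40.1 F [ 2.5  3.1 -0.1] M [ 1.02 -0.7  -0.08]
turn 0.27 t 74.1 p [ 0.6533 -0.0713  0.1661] op 0.081 ff 40.1 F [2.8 4.2 0.6] M [ 1.14 -0.71 -0.06]
turn 0.10 t 74.4 p [ 0.6533 -0.0713  0.1661] op 0.082 ff 40.1 F [ 1.4  4.2 -0. ] M [ 1.25 -0.69 -0.12]
turn -0.07 t 74.7 p [ 0.6533 -0.0712  0.1661] op 0.079 ff 40.1 F [1.2 4.8 0.9] M [ 1.31 -0.68 -0.07]
bar 0.001 centre 653.74335 -70.01105 n 1170
((653.6301879882812, -70.81044006347656), (39.16392517089844, 8.098377227783203), 1.927057147026062)
```

View pics/w4.png

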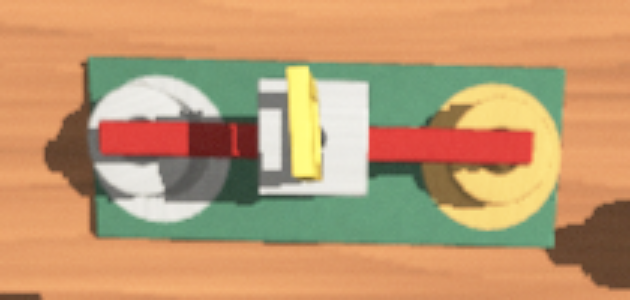

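The bar is back over both posts, reading 0.001, and the key sits in its play at about -0.056. Now I centre the key, draw it out and take it to the hook.

Run:
```python
from h import *
bot.goto(at(KEY,.27),Q(np.pi+RY+.056)); command_gripper(.5); bot.move_straight(at(KEY,.166)); command_gripper(0,30); say("grip")
turn(-.056,0.0,.166,2)
for z in (.172,.18,.19,.2): bot.move_straight(at(KEY,z),max_speed=.04); say("lift")
bot.move_straight(at(KEY,.27),max_speed=.15); say()
g=viewer.grab_frame("scene"); cv2.imwrite("pics/s4.png",cv2.resize(g["color"][170:310,190:340],None,fx=4,fy=4))
```

```text
grip t 83.5 p [ 0.6533 -0.0712  0.166 ] op 0.082 ff 30.0 F [-0.5  1.2  0.8] M [ 0.36 -0.09 -0.03]
turn -0.03 t 83.8 p [ 0.6533 -0.0714  0.166 ] op 0.082 ff 30.0 F [-0.7 -0.2  0.4] M [ 0.32 -0.15 -0.01]
turn 0.00 t 84.0 p [ 0.6533 -0.0715  0.1661] op 0.084 ff 30.0 F [-0.9  0.3  0.6] M [ 0.2  -0.15  0.02]
lift t 84.3 p [ 0.6535 -0.0717  0.1724] op 0.081 ff 30.0 F [-0.6  0.2 -0.2] M [ 0.1  -0.13  0.01]
lift t 84.7 p [ 0.6536 -0.0716  0.1806] op 0.083 ff 30.0 F [ 0.5  0.2 -0.4] M [ 0.11 -0.11 -0.02]
lift t 85.1 p [ 0.6536 -0.0715  0.1906] op 0.082 ff 30.0 F [ 0.1  0.7 -0.6] M [ 0.08 -0.11 -0.07]
lift t 85.5 p [ 0.6536 -0.0716  0.2006] op 0.082 ff 30.0 F [ 0.4 -0.6 -0.9] M [ 0.13 -0.14  0.01]
 t 86.1 p [ 0.653  -0.0714  0.2693] op 0.08 ff 30.0 F [ 0.6  0.1 -0.9] M [ 0.07 -0.14 -0.02]
```

View pics/s4.png

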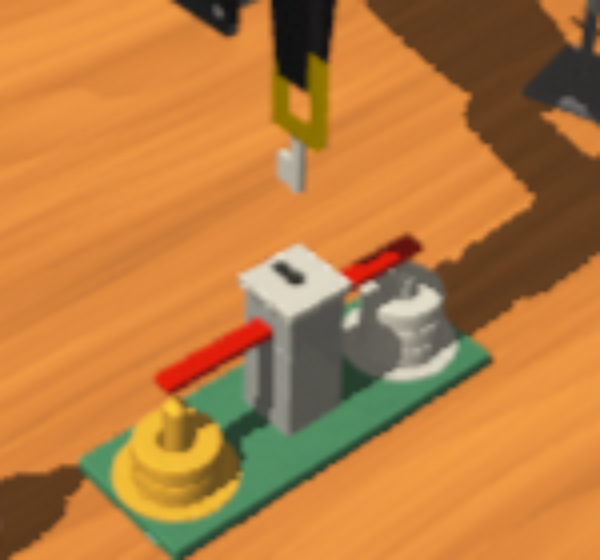

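The key is out, the bar stays locked, and the keyway is empty at (290,272). Next is the hook.

```bash
cat >> h.py <<'E'
HY=np.radians(13.6)
def hook(x): return np.array([.532,.360])+x*np.array([np.cos(HY),np.sin(HY)])
E
python3 - <<'E'
from h import *
a=np.pi/2+HY
bot.goto(at(hook(-.12),.27),Q(a)); bot.move_straight(at(hook(-.12),.1525)); say("pre")
bot.move_straight(at(hook(-.085),.1525),max_speed=.05); say()
for x in(-.07,-.05,-.032): bot.move_straight(at(hook(x),.1525),max_speed=.04); say(f"{x}")
g=viewer.grab_frame("scene"); s=viewer.grab_frame("side")
A=cv2.resize(g["color"][130:210,295:375],(480,480),interpolation=cv2.INTER_CUBIC); B=cv2.resize(s["color"][215:295,205:258],(318,480),interpolation=cv2.INTER_CUBIC)
cv2.imwrite("pics/h1.png",np.hstack([A,B]))
E
```

```text
pre t 88.9 p [0.4161 0.3321 0.1536] op 0.086 ff 30.0 F [-0.2 -0.4 -0.3] M [-0.   -0.15 -0.03]
 t 89.7 p [0.4492 0.3399 0.1523] op 0.08 ff 30.0 F [-0.2  0.5 -0.3] M [-0.   -0.15  0.01]
-0.07 t 90.3 p [0.4641 0.3435 0.1524] op 0.08 ff 30.0 F [ 0.3  0.2 -0.2] M [-0.   -0.1   0.03]
-0.05 t 90.9 p [0.4834 0.3482 0.1524] op 0.08 ff 30.0 F [ 0.4  0.4 -0.9] M [ 0.02 -0.08 -0.01]
-0.032 t 91.5 p [0.501  0.3524 0.1524] op 0.077 ff 30.0 F [-0.5 -0.4 -0.8] M [ 0.01 -0.1   0.02]
```

View pics/h1.png

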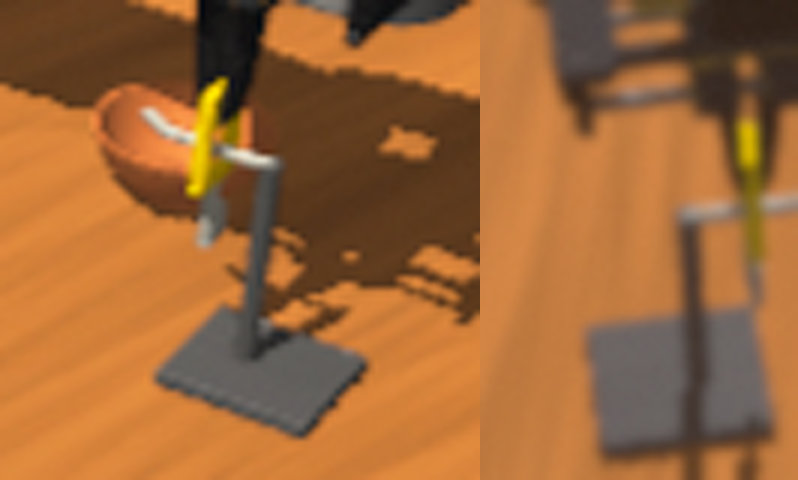

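The arm passes through the key's window at (220,145), with no contact forces. I'll lower it, open slightly and go up.

Run:
```python
from h import *
p=hook(-.032)
for z in(.143,.140,.1385,.1378):
    bot.move_straight(at(p,z),max_speed=.02); say("low")
    if state()["wrist_force"][2]>3: break
command_gripper(.24); bot.dwell(.4); say("open")
bot.move_straight(at(p,.2),max_speed=.05); bot.move_straight(at(p,.32)); command_gripper(1.0)
bot.goto([.45,-.05,.36],Q(np.pi/2)); bot.dwell(1); say()
g=viewer.grab_frame("scene"); s=viewer.grab_frame("side")
A=cv2.resize(g["color"][130:210,295:375],(400,400),interpolation=cv2.INTER_CUBIC); B=cv2.resize(g["color"][190:310,205:325],(400,400),interpolation=cv2.INTER_CUBIC)
cv2.imwrite("pics/h2.png",np.hstack([A,B]))
w=cloud(g); hs=cv2.cvtColor(g["color"],cv2.COLOR_BGR2HSV); m=(abs(w[...,0]-.5)<.05)&(abs(w[...,1]-.35)<.05)&(abs(hs[...,0].astype(int)-28)<7)&(hs[...,1]>150)&(w[...,2]>.05)
print("key head",w[m].min(0).round(3),w[m].max(0).round(3),np.median(w[m],0).round(3))
```

```text
low t 92.2 p [0.5009 0.3525 0.1429] op 0.083 ff 30.0 F [-0.1  0.5 -0.7] M [ 0.03 -0.16  0.07]
low t 92.5 p [0.5008 0.3524 0.1398] op 0.082 ff 30.0 F [ 0.8 -0.5 -0.6] M [ 0.01 -0.12 -0.02]
low t 92.8 p [0.5009 0.3525 0.1386] op 0.083 ff 30.0 F [ 0.   0.9 -1.1] M [ 0.03 -0.13 -0.05]
low t 93.0 p [0.501  0.3525 0.1384] op 0.084 ff 30.0 F [-1.5 -1.1  2.7] M [-0.14  0.12  0.01]
open t 94.0 p [0.5009 0.3525 0.1378] op 0.241 ff 0.0 F [-0.8  0.3 -0.1] M [-0.01 -0.09  0.02]
 t 100.1 p [ 0.45 -0.05  0.36] op 1.001 ff 0.0 F [-0.4  0.1 -0. ] M [-0.06 -0.17  0.01]
key head [0.496 0.328 0.087] [0.512 0.374 0.158] [0.505 0.344 0.132]
```

View pics/h2.png

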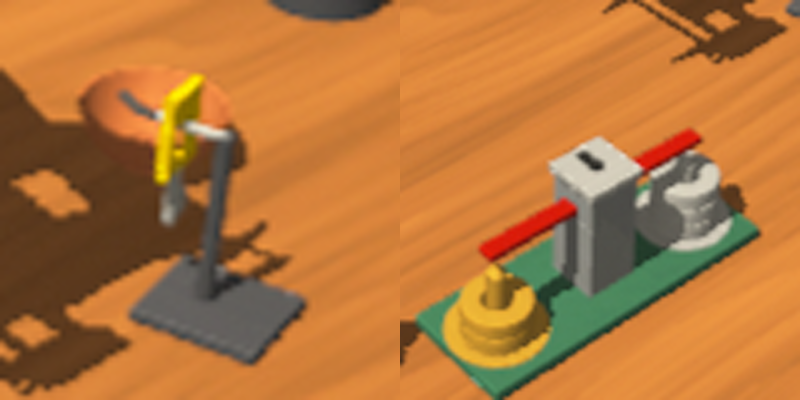

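The key hangs by its loop on the arm at (180,125), the bar is locked over both stacks, and nothing is touching.

```bash
python3 -c "
from h import *
print(close_job())"
```

```text
the job is handed in; nothing more can be done
None
```

The job is handed in: all five rollers (three steel, two brass) are on their posts, the bar is locked (read 0.001 rad before the key came out), and the key hangs by its loop on the hook. The bar stood at about 1.33 rad rather than the 1.4 stop while the rollers went on, and I turned the key on towards the stop before locking.

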